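# Turn a cuvette tray round in its sleeve

### The arm

A 6-joint arm with a two-finger parallel gripper is mounted at the origin on a cart in front of the work surface, level with it; the furniture and walls round the work are solid. World frame = base frame: x ahead of the robot, y to its left, z up, the work surface at z = 0. Lengths are in m, angles in rad, forces in N, time in s.
With the tool pointing down it reaches from about 0.35 to 0.775 m from the base axis. Payload 5.5 kg.
Tool frame: the origin (TCP) lies on the centre line of the jaws, within the pads' length; the fingertips stand 8 mm ahead of it and the grasp point (between the pads) lies 11 mm behind it; z points along the fingers, y is the direction in which the jaws open and shut (so a half turn about z gives the same grasp; the last joint's range is limited). The gripper opens to 85 mm and grips with 20 to 120 N. Pads are 22 mm wide; open, the fingers measure 114 mm over their backs; the gripper's body (76 mm by 85 mm) begins 54 mm behind the grasp point. The pads swing forward as they close: fully open they stand 13 mm farther back than shut.
Start: joints at [1.15, 0.313, 0.046, 1.304, 0, 1.431], TCP at [0.159, 0.553, 0.239] pointing down, gripper open.
Joint ranges: [-2.76, 2.76], [-0.86, 1.69], [-1.03, 1.26], [-2.2, 2.34], [-1.47, 1.5], [-3.14, 3.14]. Speed limits (rad/s): [2.57, 2.57, 3.14, 3.14, 3.14, 3.14].

### API

Orientations are given as a unit quaternion [w, x, y, z].
In Python, from workcell import env gives the robot as it stands. The module is installed in compiled form; this text tells all that it offers.
- The arm moves only by the tool play_rows, never from a script. Its argument "steps" is a list of rows, each an object with "claw": the closure in counts, from 0 (fully open) to 255 (shut); "dp": the shift along the tool's x, y, z in m, a list of three; "angular": the turn, a rotation vector about the tool's x, y, z in degrees, a list of three. In form: [{"claw": claw, "dp": [dx, dy, dz], "angular": [wx, wy, wz]}, ...]. A call has exactly 8 rows; each row shifts and turns the commanded pose from where the row before left it, along the tool's axes as they then stand; what a row does not reach is not made up. A row lasts 1/12 s, in which the tool goes at most 41.7 mm and 7.16 degrees, less where a joint would pass 70% of its speed; a pose out of reach is approached as far as the arm can. A call is refused whole if a number of a shift passes 0.0417 or a number of a turn 7.16, either way. A call with a gripper value outside its range is refused whole. The fingers move at their own pace and stop on an object; "force" is the grip in N (left out, the last holds). Time passes only in rows, so rows that do not move let the fingers close, or fill a call up. It gives the time, the measured TCP pose, the force and the opening at its end, in the units of the state.
- env.get_state(): the state, without advancing time (a new reading comes with each control period).
- env.read_camera(name): name is "scene" or "side" or "wrist"; returns (picture, depth): 400x640x3 uint8, red, green, blue; 400x640 float32, m along the optical axis (not along the pixel's ray), 0 where there is no reading.
- env.calibration(name): a dict with "fx", "fy", "cx", "cy" (pixels), "k1" (the pictures are not rectified: a ray, as slopes to the right and down, at radius r is drawn at 1 + k1 r^2 times it, then the intrinsics apply), "world_from_camera" (4x4, takes a point from camera to world coordinates); the wrist camera has in their place "hand_eye" (4x4, takes a point from camera to tool coordinates, whose origin is the TCP and whose axes are the flange's). Camera axes: x right, y down, z forward; pixel columns grow to the right and rows downward; lengths in m; the calibration is good to about 2 mm. A picture is of the moment at which its call begins: read the wrist's pose just before it. calibration takes no time and is no camera call.
- env.hand_in(): hands the job in, once; it reports no verdict.
The state is a dict: "clock": time; "joint_pos": joint angles; "qvel": joint speeds; "tau": joint torques, N m; "tcp_pos": TCP position; "orientation": TCP orientation; "wrist_force": force on the tool from outside, world axes, zero at the start; "ft_torque": the same for the moment, N m; "finger_gap": finger opening in m.
Only numpy, scipy, OpenCV 4.12 (cv2) and the standard library are available. Lean on these libraries where they do the work, as an engineer would, in place of code of your own. Each camera call takes 0.05 s, during which the arm holds its last target. There are 200 camera calls.

### The job

The white cuvette tray was pushed into its blue sleeve back to front: its orange pull tab is hidden inside and its blank end sticks out. Draw it right out, turn it round, and slide it back into the sleeve blank end first until it is fully home against the back, with only the pull tab standing out, and let go. Keep the tray right way up all the time, so that the cuvettes stay in it, and do not disturb the other things on the bench.

Things in the scene. Friction and masses are not known exactly. Their poses are not given: they have to be found in the camera images.
- sleeve: Blue metal sleeve lying on the worktop, screwed down (immovable), 61 mm wide, 124 long, 35 high, open only at its mouth. Origin: on the worktop under the middle of the mouth; +x runs level into it, +z up. Walls, roof and floor 4 mm thick. Foot flanges 3 mm high (screw heads 5.5) reach 14.5 mm out beside each side wall, 37 to 107 mm behind the mouth.
- sleeve_mouth (a point): Middle of the lower edge of the mouth, on the inner floor 4 mm above the worktop; axes as the sleeve's. The inside is 52.5 mm wide (its side walls flare to about 2 mm more each side over the last 8 mm at the mouth) and 27 mm high (4 to 31 mm above the worktop).
- sleeve_back (a point): Middle of the lower edge of the inside of the sleeve's solid back wall, 120 mm in from the mouth; axes as the sleeve's.
- tray: White open-topped tray, 0.1 to 0.25 kg, cuvettes fixed in grey foam below its rim: box 119 mm long (x), 50 wide (y), 24 high, with an orange pull tab on one end. Origin: middle of the box's underside; +x to the blank end, tab at -x, +z up. At the start it lies reversed in the sleeve, 35 to 48 mm of its blank end out. Home, its origin is 60.5 mm inside the mouth and its axes lie along the sleeve's.
- tray_blank_end (a point): Middle of the lower edge of the tray's blank end, 59.5 mm along +x from the tray's origin. The tray slides freely in the sleeve and does not spring back.
- tray_tab_tip (a point): Middle of the outer end of the pull tab, 93.5 mm along -x from the tray's origin, 12 mm above its underside. The tab is upright, 12 mm thick (y), 34 mm long (x), 18 mm high (3 to 21 mm above the tray's underside), in the middle of the end wall; a 2 mm plate 36 mm wide backs its root. Home, about 33 mm of tab stand out of the mouth.
- vial_a: Bystander: sample vial with a black cap, 27 mm wide, 68 mm high, standing. Origin at the middle of its underside, +z up.
- vial_b: Bystander: sample vial with a black cap, 27 mm wide, 68 mm high, standing. Origin at the middle of its underside, +z up.
- timer: Bystander: white bench timer with coloured buttons, 68 x 68 x 21 mm. Origin at the middle of its underside.
- beaker: Bystander: empty glass beaker, 55 mm wide, 71 mm high, standing. Origin at the middle of its underside, +z up.
- cap_a: Bystander: red screw cap, about 40 mm wide and 19 mm high, lying on the worktop. Origin at the middle of its underside.
- cap_b: Bystander: red screw cap, about 40 mm wide and 19 mm high, lying on the worktop. Origin at the middle of its underside.
- pc_tower: Fixed obstacle: black computer tower standing on the worktop left of the sleeve, 398 mm long (x), 174 mm wide (y), 397 mm high, with a scanner on top. Origin: middle of its underside; -x is its front, turned towards the robot. Go round it, not through it.
- monitor: Fixed obstacle: computer monitor behind the work. Origin: under the middle of its flat foot, which is 195 mm (x) by 230 mm (y) and 11 mm high; the screen, 372 mm wide (y), is leaning slightly, 80 to 390 mm above the worktop and about 40 mm in front (-x) of the origin.

How it is judged:
By the outcome, as a careful person would: the job done as asked, in the order asked, and still so for the second after the job is handed in, with the robot touching nothing.
It also fails if it takes over 64 s, if anything falls off the work surface, if the arm or the gripper's body presses on something with over 40 N, if the wrist force passes 120 N, or if a joint passes its speed limit or range.

## Working session

There is one attempt and no reset: what is moved stays moved. The work goes in short steps, Python scripts to look and compute and a tool call to move; the robot and the scene stay as the last step left them, time stands still between calls to the robot, and variables do not carry over. Pictures are saved under pics/ and viewed, about 8 in all and at most 12, crops included, and the job is handed in when it is done.

Besides the shell and the picture viewer there is one more tool, called as name([rows], argument=value, ...), one row to a line, values as JSON. play_rows: Moves the arm, as the interface text tells. Its arguments: {"type":"object","properties":{"steps":{"type":"array","items":{"type":"object","properties":{"claw":{"type":"number"},"dp":{"type":"array","items":{"type":"number"}},"angular":{"type":"array","items":{"type":"number"}}}}},"force":{"type":"number"}},"required":["steps"]}

```bash
mkdir -p pics; cat > h.py <<'E'
import numpy as np, cv2
from workcell import env
from scipy.spatial.transform import Rotation as R
def tcpT():
    s=env.get_state(); q=s["orientation"]; T=np.eye(4)
    T[:3,:3]=R.from_quat([q[1],q[2],q[3],q[0]]).as_matrix(); T[:3,3]=s["tcp_pos"]; return T
def shot(n):
    T=tcpT() if n=="wrist" else None
    im,d=env.read_camera(n); c=env.calibration(n)
    W=T@np.array(c["hand_eye"]) if n=="wrist" else np.array(c["world_from_camera"])
    return im,d,c,W
def rays(px,c):
    px=np.asarray(px,float).reshape(-1,1,2)
    K=np.array([[c["fx"],0,c["cx"]],[0,c["fy"],c["cy"]],[0,0,1]])
    u=cv2.undistortPoints(px,K,np.array([c["k1"],0,0,0.]))[:,0]
    return np.c_[u,np.ones(len(u))]
def onplane(px,c,W,z):
    r=rays(px,c)@W[:3,:3].T; o=W[:3,3]
    return o+r*((z-o[2])/r[:,2])[:,None]
def cloud(d,c,W):
    v,u=np.nonzero(d>0); r=rays(np.c_[u,v],c)*d[v,u][:,None]
    P=np.full(d.shape+(3,),np.nan); P[v,u]=r@W[:3,:3].T+W[:3,3]; return P
def save(n,im): cv2.imwrite("pics/"+n+".png",cv2.cvtColor(im,cv2.COLOR_RGB2BGR))
E
python3 - <<'E'
from h import *
s=env.get_state(); print(s["clock"],s["tcp_pos"],s["orientation"],s["finger_gap"])
ims=[]
for n in("scene","side","wrist"):
    im,d,c,W=shot(n); save(n+"0",im); np.savez(n+"0.npz",im=im,d=d,W=W,c=c); print(n,W.round(3).tolist(),{k:c[k] for k in("fx","cx","cy","k1")})
E
```

```text
0.0 [0.15914164 0.55201929 0.23838789] [-2.50161573e-04  1.39923699e-01  9.90161858e-01 -8.89871119e-04] 0.08566867639367488
scene [[-0.467, -0.772, 0.431, 0.208], [-0.884, 0.4, -0.241, 0.14], [0.014, -0.494, -0.869, 0.885], [0.0, 0.0, 0.0, 1.0]] {'fx': 474.03193749896525, 'cx': 319.9760829125936, 'cy': 195.8823777606269, 'k1': -0.08212899371942889}
side [[-0.632, -0.448, 0.632, -0.047], [-0.774, 0.39, -0.499, 0.432], [-0.022, -0.804, -0.594, 0.673], [0.0, 0.0, 0.0, 1.0]] {'fx': 513.0756017631035, 'cx': 326.42057718043964, 'cy': 190.81510804601996, 'k1': -0.1144990974214486}
wrist [[0.277, 0.921, 0.273, 0.089], [0.961, -0.266, -0.08, 0.573], [-0.001, 0.284, -0.959, 0.373], [0.0, 0.0, 0.0, 1.0]] {'fx': 290.8663093830701, 'cx': 321.10097411099144, 'cy': 201.02162225337173, 'k1': -0.012190195322591153}
```

View pics/scene0.png

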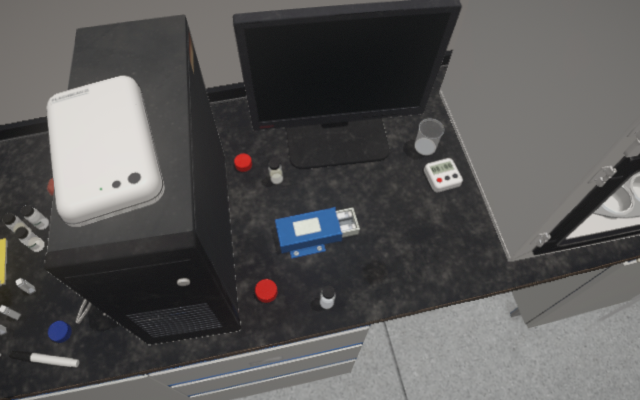

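View pics/side0.png

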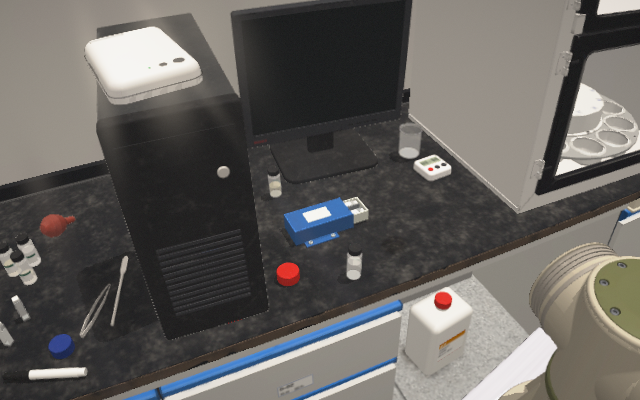

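The sleeve is at scene px (277-340, 210-250), with its mouth facing right (-y) and the white blank end at about (348, 222). There are vials at (277,175) and (328,298), caps at (243,162) and (265,290), the timer at (443,174) and the beaker at (428,137). Next I measure them.

```bash
python3 - <<'E'
from h import *
for n in("scene","side"):
    f=np.load(n+"0.npz",allow_pickle=True); im,d,W,c=f["im"],f["d"],f["W"],f["c"].item()
    P=cloud(d,c,W); hsv=cv2.cvtColor(im,cv2.COLOR_RGB2HSV)
    blue=cv2.inRange(hsv,(100,120,60),(125,255,255))>0
    x,y,z=P[...,0],P[...,1],P[...,2]
    ok=blue&(x>.3)&(x<.8)&(abs(y)<.3)
    top=ok&(abs(z-.035)<.004)
    m=cv2.morphologyEx(top.astype(np.uint8),cv2.MORPH_CLOSE,np.ones((25,25)))
    cs=max(cv2.findContours(m,0,2)[0],key=cv2.contourArea)
    pts=onplane(cs[:,0],c,W,.035)[:,:2]
    r=cv2.minAreaRect((pts*1000).astype(np.float32)); print(n,"roof rect",r,cv2.boxPoints(r).round(1).tolist(),"z",np.nanmedian(z[top]))
    g=P[150:300,200:480]; tab=(abs(z)<.01)&(x>.4)&(x<.7)&(abs(y)<.15); print("table z",np.nanmedian(z[tab]))
    # objects on worktop by height
    ob=((z>.012)&(z<.1)&(x>.25)&(x<.9)&(y<.25)&(y>-.5)).astype(np.uint8)
    k,l,st,ce=cv2.connectedComponentsWithStats(ob)
    for i in range(1,k):
        if st[i,4]>60:
            q=P[l==i]; print(ce[i].round(),st[i,4],"min",q.min(0).round(3),"max",q.max(0).round(3),im[l==i].mean(0).round())
E
```

```text
scene roof rect ((579.838134765625, -42.713829040527344), (121.88652801513672, 63.01111602783203), 75.17357635498047) [[533.7999877929688, -93.5999984741211], [594.7000122070312, -109.69999694824219], [625.9000244140625, 8.100000381469727], [565.0, 24.299999237060547]] z 0.03496027275830432
table z -0.0010079408207117058
[494. 182.] 4557 min [ 0.279 -0.5    0.012] max [ 0.767 -0.362  0.1  ] [115. 113. 110.]
[334. 123.] 1027 min [ 0.683 -0.379  0.012] max [ 0.834 -0.031  0.1  ] [36. 35. 36.]
[429. 135.] 750 min [ 0.623 -0.41   0.012] max [ 0.679 -0.353  0.073] [115. 115. 114.]
[337. 135.] 70 min [ 0.746 -0.233  0.012] max [ 0.784 -0.19   0.016] [45. 44. 44.]
[355. 149.] 106 min [ 0.677 -0.249  0.012] max [ 0.746 -0.209  0.016] [43. 43. 43.]
[221. 278.] 1617 min [0.459 0.039 0.012] max [0.827 0.25  0.1  ] [39. 38. 39.]
[373. 147.] 175 min [ 0.666 -0.295  0.012] max [ 0.738 -0.244  0.016] [46. 45. 45.]
[243. 161.] 192 min [ 0.779 -0.011  0.012] max [0.816 0.025 0.023] [187.  44.  38.]
[275. 169.] 260 min [ 0.713 -0.055  0.012] max [ 0.739 -0.027  0.072] [107. 106. 100.]
[443. 173.] 739 
[... 616 characters left out ...]
 z 0.0008413531135668117
[481. 159.] 6127 min [ 0.281 -0.5    0.012] max [ 0.77  -0.351  0.1  ] [141. 135. 128.]
[323. 149.] 4209 min [ 0.663 -0.381  0.012] max [ 0.898 -0.03   0.1  ] [53. 51. 50.]
[432. 166.] 497 min [ 0.533 -0.4    0.012] max [ 0.604 -0.328  0.027] [211. 204. 194.]
[274. 180.] 328 min [ 0.716 -0.054  0.012] max [ 0.741 -0.023  0.073] [129. 124. 115.]
[324. 217.] 2217 min [ 0.532 -0.141  0.012] max [0.627 0.027 0.041] [101. 129. 165.]
[354. 260.] 466 min [ 0.423 -0.02   0.012] max [0.447 0.008 0.072] [136. 133. 128.]
[287. 272.] 373 min [0.487 0.067 0.012] max [0.528 0.108 0.025] [206.  49.  41.]
[238. 300.] 2204 min [0.459 0.158 0.012] max [0.491 0.25  0.1  ] [38. 37. 38.]
```

```bash
python3 - <<'E'
from h import *
for n in("scene","side"):
    im=cv2.imread(f"pics/{n}0.png")
    print(0) 
a=cv2.imread("pics/scene0.png")[190:265,260:380]; b=cv2.imread("pics/side0.png")[185:260,270:390]
cv2.imwrite("pics/crop0.png",np.vstack([cv2.resize(q,None,fx=4,fy=4,interpolation=3) for q in(a,b)]))
E
```

```text
0
0
```

View pics/crop0.png

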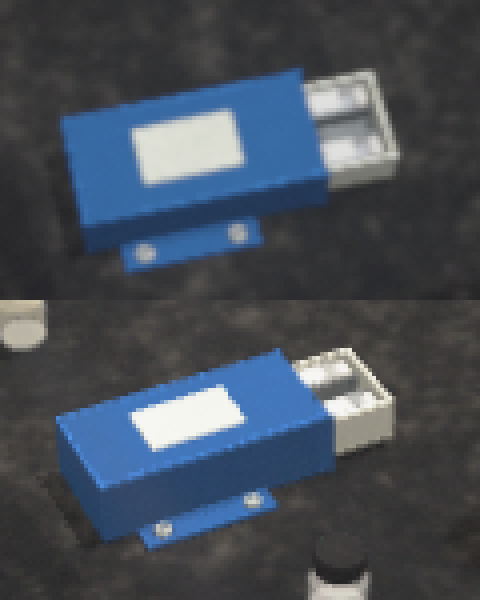

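The crop shows the mouth edge between scene px (336,207) and (342,241), with the tray's blank end sticking out past it. Before I plan the approach, I need the tower's extent.

```bash
python3 - <<'E'
from h import *
for n in("scene","side"):
    f=np.load(n+"0.npz",allow_pickle=True); im,d,W,c=f["im"],f["d"],f["W"],f["c"].item()
    P=cloud(d,c,W).reshape(-1,3)
    t=P[(P[:,2]>.05)&(P[:,2]<.39)&(P[:,0]>.2)&(P[:,0]<.66)]
    for y in np.arange(0.04,.4,.04):
        q=t[abs(t[:,1]-y)<.02]
        if len(q)>20: print(n,round(y,2),len(q),np.percentile(q,[1,99],axis=0).round(3).tolist())
E
python3 - <<'E'
import sys; sys.path.insert(0,'.')
from h import *
f=np.load("scene0.npz",allow_pickle=True); im,d,W,c=f["im"],f["d"],f["W"],f["c"].item()
# white tray region points, in sleeve frame
P=cloud(d,c,W); 
a=np.deg2rad(75.2); ux=np.array([np.cos(a),np.sin(a)]); uy=np.array([-ux[1],ux[0]])
q=P[190:265,325:380].reshape(-1,3); q=q[q[:,2]>.015]; s=(q[:,:2]-[.565,-.1015])
X,Y=s@ux,s@uy
m=X<-.004; print("tray X",np.percentile(X[m],[1,5,50]),"Y",np.percentile(Y[m],[2,98]),"z",np.percentile(q[m,2],[50,98]))
E
```

```text
scene 0.08 356 [[0.639, 0.093, 0.056], [0.66, 0.1, 0.388]]
scene 0.12 2582 [[0.518, 0.1, 0.055], [0.638, 0.14, 0.388]]
scene 0.16 2796 [[0.459, 0.14, 0.055], [0.516, 0.18, 0.388]]
scene 0.2 2536 [[0.463, 0.18, 0.062], [0.478, 0.22, 0.388]]
scene 0.24 2548 [[0.476, 0.22, 0.063], [0.491, 0.26, 0.388]]
scene 0.28 2505 [[0.489, 0.26, 0.062], [0.504, 0.3, 0.388]]
scene 0.32 1357 [[0.502, 0.3, 0.059], [0.512, 0.322, 0.388]]
side 0.16 2844 [[0.46, 0.159, 0.054], [0.468, 0.18, 0.388]]
side 0.2 5916 [[0.465, 0.18, 0.055], [0.48, 0.22, 0.388]]
side 0.24 6197 [[0.478, 0.22, 0.056], [0.493, 0.26, 0.388]]
side 0.28 6392 [[0.491, 0.26, 0.056], [0.506, 0.3, 0.388]]
side 0.32 4015 [[0.503, 0.3, 0.056], [0.516, 0.324, 0.388]]
tray X [-0.03728973 -0.03592466 -0.02118075] Y [-0.02458009  0.02485522] z [0.02512874 0.03017123]
```

play_rows([
  {"claw": 0,"dp": [-0.0245,-0.0253,0],"angular": [0,0,0]},
  {"claw": 0,"dp": [-0.0245,-0.0253,0],"angular": [0,0,0]},
  {"claw": 0,"dp": [-0.0245,-0.0253,0],"angular": [0,0,0]},
  {"claw": 0,"dp": [-0.0245,-0.0253,0],"angular": [0,0,0]},
  {"claw": 0,"dp": [-0.0245,-0.0253,0],"angular": [0,0,0]},
  {"claw": 0,"dp": [-0.0245,-0.0253,0],"angular": [0,0,0]},
  {"claw": 0,"dp": [-0.0245,-0.0253,0],"angular": [0,0,0]},
  {"claw": 0,"dp": [-0.0245,-0.0253,0],"angular": [0,0,0]},
], force=40)

```text
clock: 0.82
tcp_pos: [0.2918, 0.3021, 0.2392]
orientation: [0.0, 0.14, 0.99, 0.0]
wrist_force: [0.7, -0.1, -0.5]
finger_gap: 0.0855
```

play_rows([
  {"claw": 0,"dp": [-0.0245,-0.0253,0],"angular": [0,0,0]},
  {"claw": 0,"dp": [-0.0245,-0.0253,0],"angular": [0,0,0]},
  {"claw": 0,"dp": [-0.0245,-0.0253,0],"angular": [0,0,0]},
  {"claw": 0,"dp": [-0.0177,-0.0306,0],"angular": [0,0,0]},
  {"claw": 0,"dp": [-0.0177,-0.0306,0],"angular": [0,0,0]},
  {"claw": 0,"dp": [-0.0177,-0.0306,0],"angular": [0,0,0]},
  {"claw": 0,"dp": [-0.0177,-0.0306,0],"angular": [0,0,0]},
  {"claw": 0,"dp": [-0.0177,-0.0306,0],"angular": [0,0,0]},
])

```text
clock: 1.48
tcp_pos: [0.3837, 0.0372, 0.2393]
orientation: [0.0, 0.14, 0.99, 0.0]
wrist_force: [0.8, 0.5, -0.1]
finger_gap: 0.0852
```

play_rows([
  {"claw": 0,"dp": [-0.0177,-0.0306,0],"angular": [0,0,0]},
  {"claw": 0,"dp": [-0.0177,-0.0306,0],"angular": [0,0,0]},
  {"claw": 0,"dp": [-0.0334,-0.0112,0.01],"angular": [0,0,0]},
  {"claw": 0,"dp": [-0.0334,-0.0112,0.01],"angular": [0,0,0]},
  {"claw": 0,"dp": [-0.0334,-0.0112,0.01],"angular": [0,0,0]},
  {"claw": 0,"dp": [-0.0334,-0.0112,0.01],"angular": [0,0,0]},
  {"claw": 0,"dp": [-0.0334,-0.0112,0.01],"angular": [0,0,0]},
  {"claw": 0,"dp": [0,0,0],"angular": [0,0,7.1]},
])

```text
clock: 2.15
tcp_pos: [0.5494, -0.1334, 0.185]
orientation: [-0.001, 0.203, 0.979, -0.0]
wrist_force: [0.5, 0.1, 0.7]
finger_gap: 0.0855
```

play_rows([
  {"claw": 0,"dp": [0,0,0],"angular": [0,0,7.1]},
  {"claw": 0,"dp": [0,0,0],"angular": [0,0,7.1]},
  {"claw": 0,"dp": [0,0,0],"angular": [0,0,7.1]},
  {"claw": 0,"dp": [0,0,0],"angular": [0,0,7.1]},
  {"claw": 0,"dp": [0,0,0],"angular": [0,0,7.1]},
  {"claw": 0,"dp": [0,0,0],"angular": [0,0,7.1]},
  {"claw": 0,"dp": [0,0,0],"angular": [0,0,7.1]},
  {"claw": 0,"dp": [0,0,0],"angular": [0,0,7.1]},
])

```text
clock: 2.82
tcp_pos: [0.5456, -0.1297, 0.1889]
orientation: [-0.0, 0.645, 0.764, -0.0]
wrist_force: [0.2, -0.2, 0.4]
finger_gap: 0.0853
```

play_rows([
  {"claw": 0,"dp": [0,0,0],"angular": [0,0,7.1]},
  {"claw": 0,"dp": [0,0,0],"angular": [0,0,7.1]},
  {"claw": 0,"dp": [0,0,0],"angular": [0,0,7.1]},
  {"claw": 0,"dp": [0,0,0],"angular": [0,0,3.5]},
  {"claw": 0,"dp": [0,0,0.015],"angular": [0,0,0]},
  {"claw": 0,"dp": [0,0,0.015],"angular": [0,0,0]},
  {"claw": 0,"dp": [0,0,0],"angular": [0,0,0]},
  {"claw": 0,"dp": [0,0,0],"angular": [0,0,0]},
])

```text
clock: 3.48
tcp_pos: [0.5449, -0.1295, 0.1584]
orientation: [-0.001, 0.792, 0.61, -0.001]
wrist_force: [0.2, 0.5, 0.8]
finger_gap: 0.0849
```

```bash
python3 - <<'E'
from h import *
s=env.get_state(); print(s["clock"],s["joint_pos"],tcpT().round(4).tolist())
im,d,c,W=shot("wrist"); save("w1",im); np.savez("w1.npz",im=im,d=d,W=W,c=c)
E
```

```text
3.4833 [-3.76599552e-01  3.22824050e-01 -1.41816025e-01  1.10882666e+00
  5.83845584e-05  1.45228225e+00] [[0.2552, 0.9669, -0.0025, 0.5449], [0.9669, -0.2552, 0.001, -0.1295], [0.0004, -0.0026, -1.0, 0.1584], [0.0, 0.0, 0.0, 1.0]]
```

View pics/w1.png

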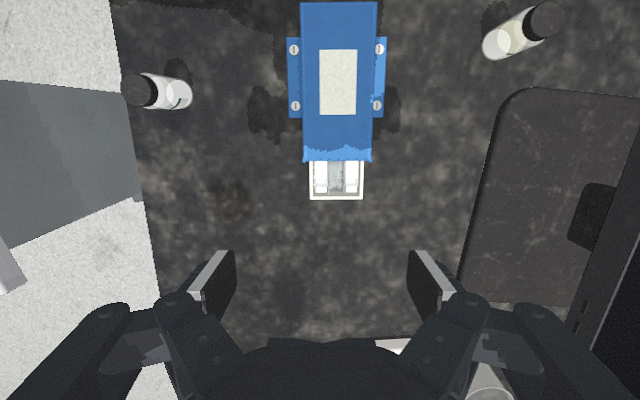

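The wrist view looks straight on to the sleeve (px 302-377, 0-160). The tray end has its outer corners at about (310,199) and (363,199). The side wall edges are slightly fuzzy near the mouth because of the flare.

```bash
cat > meas.py <<'E'
from h import *
def tray_sleeve(name):
    f=np.load(name,allow_pickle=True); im,W,c=f["im"],f["W"],f["c"].item()
    hsv=cv2.cvtColor(im,cv2.COLOR_RGB2HSV)
    blue=cv2.inRange(hsv,(100,120,60),(125,255,255))>0
    L,Rr=[],[]
    for v in list(range(12,34))+list(range(120,146)):
        u=np.nonzero(blue[v,260:420])[0]+260; L.append((u[0]-.5,v)); Rr.append((u[-1]+.5,v))
    l=onplane(L,c,W,.035)[:,:2]; r=onplane(Rr,c,W,.035)[:,:2]
    a=[]
    for p in(l,r):
        vx,vy,x0,y0=cv2.fitLine(p.astype(np.float32),cv2.DIST_HUBER,0,1e-4,1e-4).ravel(); g=np.rad2deg(np.arctan2(vy,vx)); a.append(g%180)
    print("edge angles",a); g=np.deg2rad(np.mean(a)); ux=np.array([np.cos(g),np.sin(g)]); uy=np.array([-ux[1],ux[0]])
    print("width",np.median(l@uy)-np.median(r@uy),"axis offset (along uy)",(np.median(l@uy)+np.median(r@uy))/2)
    return im,W,c,ux,uy,(np.median(l@uy)+np.median(r@uy))/2
E
python3 - <<'E'
from meas import *
im,W,c,ux,uy,o=tray_sleeve("w1.npz"); T=tcpT()
g=cv2.cvtColor(im,cv2.COLOR_RGB2GRAY)
print(g[180,300:316],g[180,357:371]); print(g[192:206,336])
hsv=cv2.cvtColor(im,cv2.COLOR_RGB2HSV); print([hsv[v,337,0] for v in range(144,166)])
w=onplane([(309.2,180),(364,180),(337,199.7),(337,161)],c,W,.028)[:,:2]
print("tray z28: uy",w[:2]@uy, "mid",(w[:2]@uy).mean(),"end ux",w[2]@ux)
m=onplane([(337,158)],c,W,.035)[0,:2]; print("mouth ux",m@ux, "tcp",T[:2,3]@ux,T[:2,3]@uy)
E
python3 -c "
import cv2;a=cv2.imread('pics/w1.png')[130:215,280:395];cv2.imwrite('pics/w1c.png',cv2.resize(a,None,fx=6,fy=6,interpolation=0))"
```

```text
edge angles [np.float32(75.69942), np.float32(75.64573)]
width 0.06050164519206769 axis offset (along uy) -0.5727855250522051
[ 61  68  68  66  74  74  73  61  64 195 255 255 248 166 210 235] [237 189 160 239 255 255 189  64  76  76  78  81  81  79]
[170 172 173 165 227 255 255 206  77  88  88  87  86  76]
[np.uint8(106), np.uint8(106), np.uint8(106), np.uint8(106), np.uint8(106), np.uint8(106), np.uint8(105), np.uint8(105), np.uint8(105), np.uint8(105), np.uint8(105), np.uint8(105), np.uint8(105), np.uint8(105), np.uint8(105), np.uint8(105), np.uint8(106), np.uint8(106), np.uint8(60), np.uint8(83), np.uint8(90), np.uint8(84)]
tray z28: uy [-0.54736976 -0.59836341] mid -0.5728665844691931 end ux 0.004845951034723045
mouth ux 0.045394787297368525 tcp 0.009350357964064443 -0.5607251192437309
```

View pics/w1c.png

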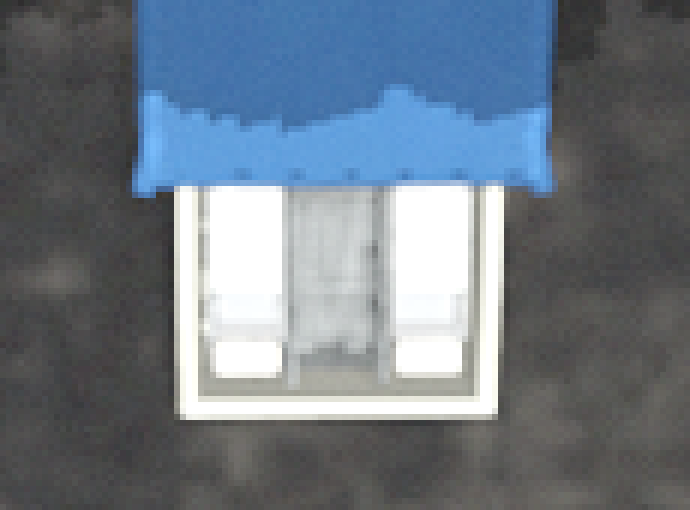

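Widths check out: sleeve 60.5 mm (61 given), tray 51 mm (50 given). The axis angle is about 75.6° and about 38 mm is exposed. I'll descend onto the tray's sides and grip.

play_rows([
  {"claw": 0,"dp": [0.0064,0.006,0.01],"angular": [0,0,-0.4]},
  {"claw": 0,"dp": [0.0063,0.0061,0.02],"angular": [0,0,0]},
  {"claw": 0,"dp": [0,0,0.025],"angular": [0,0,0]},
  {"claw": 0,"dp": [0,0,0.025],"angular": [0,0,0]},
  {"claw": 0,"dp": [0,0,0.025],"angular": [0,0,0]},
  {"claw": 0,"dp": [0,0,0.02],"angular": [0,0,0]},
  {"claw": 0,"dp": [0,0,0.0194],"angular": [0,0,0]},
  {"claw": 0,"dp": [0,0,0],"angular": [0,0,0]},
])

```text
clock: 4.2
tcp_pos: [0.5587, -0.1193, 0.0111]
orientation: [-0.002, 0.79, 0.613, -0.001]
wrist_force: [-1.2, 0.1, 0.0]
finger_gap: 0.085
```

play_rows([
  {"claw": 255,"dp": [0,0,0],"angular": [0,0,0]},
  {"claw": 255,"dp": [0,0,0],"angular": [0,0,0]},
  {"claw": 255,"dp": [0,0,0],"angular": [0,0,0]},
  {"claw": 255,"dp": [0,0,0],"angular": [0,0,0]},
  {"claw": 255,"dp": [0,0,0],"angular": [0,0,0]},
  {"claw": 255,"dp": [0,0,0],"angular": [0,0,0]},
  {"claw": 255,"dp": [0,0,0],"angular": [0,0,0]},
  {"claw": 255,"dp": [0,0,0],"angular": [0,0,0]},
], force=40)

```text
clock: 4.87
tcp_pos: [0.5622, -0.121, 0.0168]
orientation: [0.001, 0.79, 0.613, 0.001]
wrist_force: [-0.3, 0.5, 6.7]
finger_gap: 0.0488
```

play_rows([
  {"claw": 255,"dp": [-0.002,0,-0.001],"angular": [0,0,0]},
  {"claw": 255,"dp": [-0.006,0,-0.001],"angular": [0,0,0]},
  {"claw": 255,"dp": [-0.01,0,0],"angular": [0,0,0]},
  {"claw": 255,"dp": [-0.01,0,0],"angular": [0,0,0]},
  {"claw": 255,"dp": [-0.01,0,0],"angular": [0,0,0]},
  {"claw": 255,"dp": [-0.01,0,0],"angular": [0,0,0]},
  {"claw": 255,"dp": [-0.01,0,0],"angular": [0,0,0]},
  {"claw": 255,"dp": [-0.005,0,0],"angular": [0,0,0]},
])

```text
clock: 5.53
tcp_pos: [0.5448, -0.1834, 0.0169]
orientation: [0.0, 0.791, 0.612, 0.0]
wrist_force: [2.8, 2.9, -1.0]
finger_gap: 0.0493
```

play_rows([
  {"claw": 255,"dp": [-0.01,0,0],"angular": [0,0,0]},
  {"claw": 255,"dp": [-0.01,0,0],"angular": [0,0,0]},
  {"claw": 255,"dp": [-0.01,0,0],"angular": [0,0,0]},
  {"claw": 255,"dp": [-0.01,0,0],"angular": [0,0,0]},
  {"claw": 255,"dp": [-0.01,0,0],"angular": [0,0,0]},
  {"claw": 255,"dp": [-0.01,0,0],"angular": [0,0,0]},
  {"claw": 255,"dp": [-0.01,0,0],"angular": [0,0,0]},
  {"claw": 255,"dp": [0,0,0],"angular": [0,0,0]},
])

```text
clock: 6.2
tcp_pos: [0.5273, -0.2517, 0.0169]
orientation: [0.0, 0.791, 0.612, -0.0]
wrist_force: [-0.2, -0.8, -2.7]
finger_gap: 0.0491
```

play_rows([
  {"claw": 255,"dp": [0,0,0.001],"angular": [0,0,0]},
  {"claw": 255,"dp": [0,0,0.001],"angular": [0,0,0]},
  {"claw": 255,"dp": [0,0,0.001],"angular": [0,0,0]},
  {"claw": 255,"dp": [0,0,0.001],"angular": [0,0,0]},
  {"claw": 255,"dp": [0,0,0],"angular": [0,0,0]},
  {"claw": 255,"dp": [0,0,0],"angular": [0,0,0]},
  {"claw": 255,"dp": [0,0,0],"angular": [0,0,0]},
  {"claw": 255,"dp": [0,0,0],"angular": [0,0,0]},
])

```text
clock: 6.87
tcp_pos: [0.5277, -0.2488, 0.0129]
orientation: [-0.0, 0.79, 0.613, 0.0]
wrist_force: [0.2, 1.3, 1.0]
finger_gap: 0.0492
```

```bash
python3 - <<'E'
from h import *
s=env.get_state(); print(s["clock"],s["joint_pos"],s["wrist_force"],s["ft_torque"],tcpT().round(4).tolist())
im,d,c,W=shot("wrist"); save("w2",im); np.savez("w2.npz",im=im,d=d,W=W,c=c)
E
```

```text
6.8667 [-5.78521270e-01  4.91978058e-01 -2.76240518e-01  8.02905631e-01
  6.92106154e-04  1.24285927e+00] [0.22967805 1.27517347 1.04117622] [0.34041528 0.14080988 0.02070048] [[0.248, 0.9688, 0.0001, 0.5277], [0.9688, -0.248, 0.0008, -0.2488], [0.0008, -0.0001, -1.0, 0.0129], [0.0, 0.0, 0.0, 1.0]]
```

View pics/w2.png

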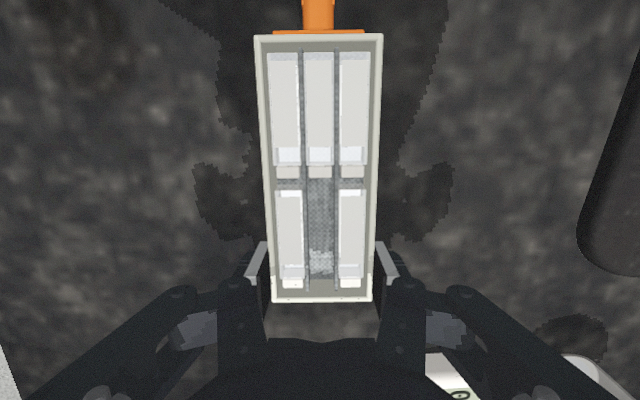

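The tray is fully out and held squarely (box px 255-383 × 35-300), with the tab at the top at (318,15). It's resting on the bench and there is 65 mm to the timer. I'll open, slide the jaws along to the tab end and regrip.

play_rows([
  {"claw": 0,"dp": [0,0,0],"angular": [0,0,0]},
  {"claw": 0,"dp": [0,0,0],"angular": [0,0,0]},
  {"claw": 0,"dp": [0,0,0],"angular": [0,0,0]},
  {"claw": 0,"dp": [0,0,0],"angular": [0,0,0]},
  {"claw": 0,"dp": [0,0,0],"angular": [0,0,0]},
  {"claw": 0,"dp": [0,0,0],"angular": [0,0,0]},
  {"claw": 0,"dp": [0.01,0,0],"angular": [0,0,0]},
  {"claw": 0,"dp": [0.015,0,0],"angular": [0,0,0]},
])

```text
clock: 7.58
tcp_pos: [0.534, -0.2254, 0.0129]
orientation: [0.0, 0.791, 0.612, 0.0]
wrist_force: [0.4, 0.3, -0.3]
finger_gap: 0.0854
```

play_rows([
  {"claw": 0,"dp": [0.015,0,0],"angular": [0,0,0]},
  {"claw": 0,"dp": [0.015,0,0],"angular": [0,0,0]},
  {"claw": 0,"dp": [0.013,0,0],"angular": [0,0,0]},
  {"claw": 0,"dp": [0.01,0,0],"angular": [0,0,0]},
  {"claw": 0,"dp": [0,0,0],"angular": [0,0,0]},
  {"claw": 0,"dp": [0,0,0],"angular": [0,0,0]},
  {"claw": 0,"dp": [0,0,0],"angular": [0,0,0]},
  {"claw": 0,"dp": [0,0,0],"angular": [0,0,0]},
])

```text
clock: 8.25
tcp_pos: [0.5471, -0.1744, 0.0129]
orientation: [0.0, 0.79, 0.613, -0.0]
wrist_force: [0.6, -0.4, 0.0]
finger_gap: 0.0856
```

```bash
python3 - <<'E'
from h import *
s=env.get_state(); print(s["clock"],s["wrist_force"],tcpT().round(4).tolist())
im,d,c,W=shot("wrist"); save("w3",im); np.savez("w3.npz",im=im,d=d,W=W,c=c)
E
```

```text
8.25 [ 0.64772667 -0.43760791  0.00433387] [[0.2491, 0.9685, 0.0001, 0.5471], [0.9685, -0.2491, -0.0002, -0.1744], [-0.0002, 0.0002, -1.0, 0.0129], [0.0, 0.0, 0.0, 1.0]]
```

View pics/w3.png

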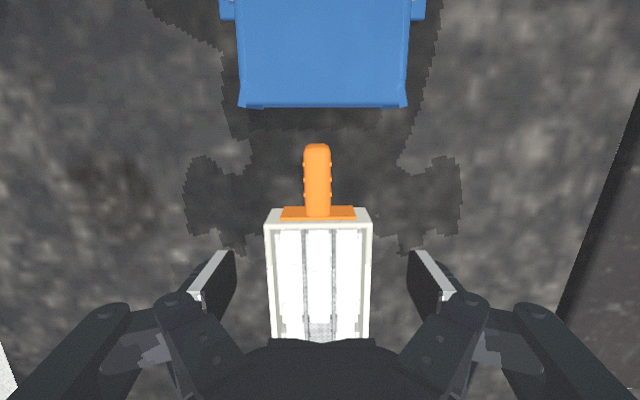

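The tray lies centred between the open jaws, with its box at px 265-371 and the tab at (317,145-215). The mouth edge is at row 107. Now grip, lift and move toward the robot.

play_rows([
  {"claw": 255,"dp": [0,0,0],"angular": [0,0,0]},
  {"claw": 255,"dp": [0,0,0],"angular": [0,0,0]},
  {"claw": 255,"dp": [0,0,0],"angular": [0,0,0]},
  {"claw": 255,"dp": [0,0,0],"angular": [0,0,0]},
  {"claw": 255,"dp": [0,0,0],"angular": [0,0,0]},
  {"claw": 255,"dp": [0,0,0],"angular": [0,0,0]},
  {"claw": 255,"dp": [0,0,-0.005],"angular": [0,0,0]},
  {"claw": 255,"dp": [0,0,-0.01],"angular": [0,0,0]},
], force=60)

```text
clock: 8.97
tcp_pos: [0.5456, -0.173, 0.0267]
orientation: [-0.002, 0.79, 0.613, -0.001]
wrist_force: [0.5, 0.6, -1.8]
finger_gap: 0.0483
```

play_rows([
  {"claw": 255,"dp": [0,0,-0.01],"angular": [0,0,0]},
  {"claw": 255,"dp": [0,0,-0.01],"angular": [0,0,0]},
  {"claw": 255,"dp": [-0.007,-0.008,-0.005],"angular": [0,0,0]},
  {"claw": 255,"dp": [-0.009,-0.022,0],"angular": [0,0,0]},
  {"claw": 255,"dp": [-0.009,-0.022,0],"angular": [0,0,0]},
  {"claw": 255,"dp": [-0.009,-0.022,0],"angular": [0,0,0]},
  {"claw": 255,"dp": [-0.009,-0.022,0],"angular": [0,0,0]},
  {"claw": 255,"dp": [0,-0.004,0],"angular": [0,0,0]},
])

```text
clock: 9.63
tcp_pos: [0.4348, -0.1901, 0.0528]
orientation: [-0.002, 0.791, 0.612, -0.001]
wrist_force: [-1.0, 0.7, -3.4]
finger_gap: 0.0484
```

play_rows([
  {"claw": 255,"dp": [0,0,0],"angular": [0,0,-4]},
  {"claw": 255,"dp": [0,0,0],"angular": [0,0,-7]},
  {"claw": 255,"dp": [0,0,0],"angular": [0,0,-7]},
  {"claw": 255,"dp": [0,0,0],"angular": [0,0,-7]},
  {"claw": 255,"dp": [0,0,0],"angular": [0,0,-7]},
  {"claw": 255,"dp": [0,0,0],"angular": [0,0,-7]},
  {"claw": 255,"dp": [0,0,0],"angular": [0,0,-7]},
  {"claw": 255,"dp": [0,0,0],"angular": [0,0,-7]},
])

```text
clock: 10.3
tcp_pos: [0.4396, -0.1909, 0.0534]
orientation: [0.0, 0.431, 0.902, -0.0]
wrist_force: [0.3, 0.3, -2.9]
finger_gap: 0.0483
```

play_rows([
  {"claw": 255,"dp": [0,0,0],"angular": [0,0,-7]},
  {"claw": 255,"dp": [0,0,0],"angular": [0,0,-7]},
  {"claw": 255,"dp": [0,0,0],"angular": [0,0,-7]},
  {"claw": 255,"dp": [0,0,0],"angular": [0,0,-7]},
  {"claw": 255,"dp": [0,0,0],"angular": [0,0,-7]},
  {"claw": 255,"dp": [0,0,0],"angular": [0,0,-7]},
  {"claw": 255,"dp": [0,0,0],"angular": [0,0,-7]},
  {"claw": 255,"dp": [0,0,0],"angular": [0,0,-7]},
])

```text
clock: 10.97
tcp_pos: [0.4396, -0.1909, 0.0535]
orientation: [0.0, -0.043, 0.999, -0.0]
wrist_force: [0.2, 0.2, -1.6]
finger_gap: 0.0485
```

play_rows([
  {"claw": 255,"dp": [0,0,0],"angular": [0,0,-7]},
  {"claw": 255,"dp": [0,0,0],"angular": [0,0,-7]},
  {"claw": 255,"dp": [0,0,0],"angular": [0,0,-7]},
  {"claw": 255,"dp": [0,0,0],"angular": [0,0,-7]},
  {"claw": 255,"dp": [0,0,0],"angular": [0,0,-7]},
  {"claw": 255,"dp": [0,0,0],"angular": [0,0,-7]},
  {"claw": 255,"dp": [0,0,0],"angular": [0,0,-7]},
  {"claw": 255,"dp": [0,0,0],"angular": [0,0,-7]},
])

```text
clock: 11.63
tcp_pos: [0.4396, -0.1909, 0.0534]
orientation: [0.0, -0.507, 0.862, -0.0]
wrist_force: [-0.6, -0.3, -2.5]
finger_gap: 0.0482
```

play_rows([
  {"claw": 255,"dp": [0,0,0],"angular": [0,0,-7]},
  {"claw": 255,"dp": [0,0,0],"angular": [0,0,-4]},
  {"claw": 255,"dp": [0,0,0],"angular": [0,0,0]},
  {"claw": 255,"dp": [0,0,0],"angular": [0,0,0]},
  {"claw": 255,"dp": [0,0,0],"angular": [0,0,0]},
  {"claw": 255,"dp": [0,0,0],"angular": [0,0,0]},
  {"claw": 255,"dp": [0,0,0],"angular": [0,0,0]},
  {"claw": 255,"dp": [0,0,0],"angular": [0,0,0]},
])

```text
clock: 12.3
tcp_pos: [0.4395, -0.1906, 0.0529]
orientation: [0.0, -0.585, 0.811, 0.0]
wrist_force: [0.4, 0.2, -2.5]
finger_gap: 0.0487
```

```bash
python3 - <<'E'
from h import *
s=env.get_state(); print(s["clock"],s["joint_pos"],s["wrist_force"],tcpT().round(4).tolist())
im,d,c,W=shot("wrist"); save("w4",im); np.savez("w4.npz",im=im,d=d,W=W,c=c)
E
```

```text
12.3 [-5.77092291e-01  2.74947981e-01 -4.99557956e-01  7.96307298e-01
  6.38323307e-05 -1.82641893e+00] [ 0.39840846  0.21204247 -2.49874582] [[-0.316, -0.9488, 0.0, 0.4395], [-0.9488, 0.316, 0.0001, -0.1906], [-0.0001, 0.0, -1.0, 0.0529], [0.0, 0.0, 0.0, 1.0]]
```

View pics/w4.png

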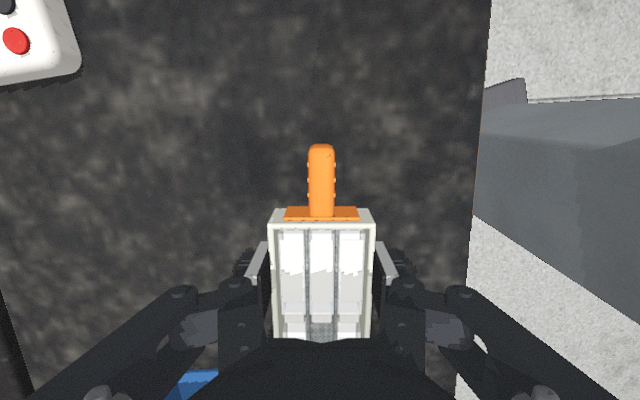

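Picture w4 shows the tray held square (box px 269-376, tab at the top at (321,145-215)). I turned 176°, so 4° remain. I'll finish the turn and move in front of the mouth, keeping the height.

play_rows([
  {"claw": 255,"dp": [0,0,0],"angular": [0,0,-4.05]},
  {"claw": 255,"dp": [-0.0014,-0.01,0],"angular": [0,0,0]},
  {"claw": 255,"dp": [-0.002,-0.018,0],"angular": [0,0,0]},
  {"claw": 255,"dp": [-0.002,-0.02,0],"angular": [0,0,0]},
  {"claw": 255,"dp": [-0.002,-0.02,0],"angular": [0,0,0]},
  {"claw": 255,"dp": [-0.002,-0.02,0],"angular": [0,0,0]},
  {"claw": 255,"dp": [-0.002,-0.0121,0],"angular": [0,0,0]},
  {"claw": 255,"dp": [0,0,0],"angular": [0,0,0]},
])

```text
clock: 13.02
tcp_pos: [0.5432, -0.2052, 0.053]
orientation: [0.001, -0.613, 0.79, -0.002]
wrist_force: [0.4, -0.5, -2.8]
finger_gap: 0.0484
```

```bash
python3 - <<'E'
from h import *
s=env.get_state(); T=tcpT(); print(s["clock"],s["wrist_force"],T.round(4).tolist())
g=np.deg2rad(75.65); ux=np.array([np.cos(g),np.sin(g)]); uy=np.array([-ux[1],ux[0]])
print("tcp ux,uy",T[:2,3]@ux,T[:2,3]@uy)
for n in("wrist","scene","side"):
    im,d,c,W=shot(n); save(n+"5",im); np.savez(n+"5.npz",im=im,d=d,W=W,c=c)
    P=cloud(d,c,W); X=P[...,:2]@ux; Y=P[...,:2]@uy+.573; z=P[...,2]
    hsv=cv2.cvtColor(im,cv2.COLOR_RGB2HSV); wh=(hsv[...,1]<70)&(hsv[...,2]>130)
    for x0 in np.arange(-.10,.04,.01):
        for sd in(1,-1):
            m=wh&(abs(X-x0)<.005)&(abs(Y-sd*.0245)<.004)&(z>.03)&(z<.09)
            if m.sum()>3: print(n,round(x0,3),sd,m.sum(),"rim z",np.percentile(z[m],[50,95]).round(4))
a=cv2.imread("pics/scene5.png")[170:290,270:400]; b=cv2.imread("pics/side5.png")[150:270,280:410]
cv2.imwrite("pics/c5.png",np.hstack([cv2.resize(q,None,fx=3,fy=4.5,interpolation=3) for q in(a,b)]))
E
```

```text
13.0167 [ 0.38821549 -0.49208317 -2.76792521] [[-0.2485, -0.9686, 0.0035, 0.5432], [-0.9686, 0.2485, -0.0012, -0.2052], [0.0003, -0.0037, -1.0, 0.053], [0.0, 0.0, 0.0, 1.0]]
tcp ux,uy -0.06421755214057329 -0.5770797119084179
wrist -0.09 1 73 rim z [0.0588 0.0643]
wrist -0.09 -1 285 rim z [0.0594 0.0645]
wrist -0.08 1 246 rim z [0.0647 0.084 ]
wrist -0.08 -1 300 rim z [0.0622 0.0646]
wrist -0.07 1 309 rim z [0.0729 0.0854]
wrist -0.07 -1 281 rim z [0.0619 0.0646]
wrist -0.06 1 46 rim z [0.0634 0.0643]
wrist -0.06 -1 254 rim z [0.0619 0.0645]
wrist -0.05 1 55 rim z [0.0637 0.0642]
wrist -0.05 -1 250 rim z [0.0618 0.0644]
wrist -0.04 1 47 rim z [0.0634 0.0642]
wrist -0.04 -1 223 rim z [0.0622 0.0645]
wrist -0.03 1 41 rim z [0.0634 0.0643]
wrist -0.03 -1 228 rim z [0.0607 0.064 ]
wrist -0.02 -1 51 rim z [0.0549 0.0616]
side -0.03 -1 14 rim z [0.062  0.0662]
side -0.02 -1 12 rim z [0.0637 0.0663]
side -0.01 1 32 rim z [0.0515 0.0653]
side -0.01 -1 10 rim z [0.0624 0.0664]
side -0.0 1 38 rim z [0.0555 0.0655]
side -0.0 -1 14 rim z [0.064  0.0664]
side 0.01 1 45 rim z [0.0567 0.0656]
side 0.01 -1 13 rim z [0.0639 0.0662]
side 0.02 1 41 rim z [0.054  0.0645]
side 0.02 -1 14 rim z [0.0628 0.0657]
side 0.03 1 25 rim z [0.0556 0.0648]
side 0.03 -1 13 rim z [0.0599 0.0649]
```

View pics/c5.png

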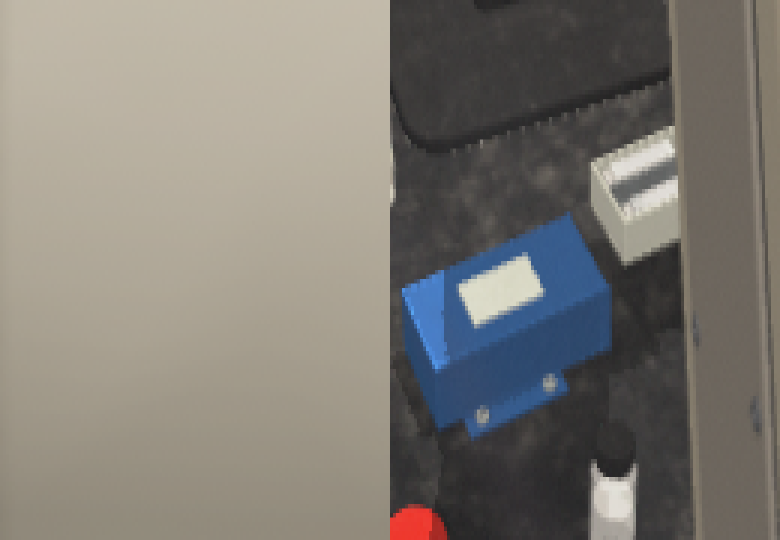

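The side view shows the blank end, at crop (590-635, 155-265), ahead of and above the mouth. The arm blocks the scene view. The rim is level at 64.4 mm, which puts the underside at 40 mm. I check the settled pose and the lateral match.

```bash
python3 - <<'E'
from h import *
s=env.get_state(); T=tcpT()
g=np.deg2rad(75.65); ux=np.array([np.cos(g),np.sin(g)]); uy=np.array([-ux[1],ux[0]])
print(s["clock"],"tcp ux,uy",T[:2,3]@ux,T[:2,3]@uy,T[2,3],"psi",np.rad2deg(np.arctan2(T[1,0],T[0,0])))
f=np.load("side5.npz",allow_pickle=True); im,d,W,c=f["im"],f["d"],f["W"],f["c"].item()
P=cloud(d,c,W); X=P[...,:2]@ux; Y=P[...,:2]@uy+.573; z=P[...,2]
hsv=cv2.cvtColor(im,cv2.COLOR_RGB2HSV)
blue=cv2.inRange(hsv,(100,100,40),(125,255,255))>0
for x0 in np.arange(.055,.16,.02):
    m=blue&(abs(z-.0365)<.003)&(abs(X-x0)<.01); print("roof",x0,m.sum(),np.percentile(Y[m],[1,99]))
wh=(hsv[...,1]<70)&(hsv[...,2]>90)
for x0 in(-.01,.005,.02):
    m=wh&(z>.06)&(z<.068)&(abs(X-x0)<.008)&(abs(Y)<.04); print("rim",x0,m.sum(),np.percentile(Y[m],[1,99]))
m=wh&(z>.045)&(z<.068)&(abs(Y)<.02)&(X<.06); print("blank end X",np.percentile(X[m],[95,99]))
f=np.load("wrist5.npz",allow_pickle=True); im,d,W,c=f["im"],f["d"],f["W"],f["c"].item()
gr=cv2.cvtColor(im,cv2.COLOR_RGB2GRAY)
for v in(228,236):
    r=np.abs(np.diff(gr[v].astype(int))); u=[258+r[258:283].argmax()+.5,360+r[360:388].argmax()+.5]; q=onplane([(k,v) for k in u],c,W,.0644)[:,:2]
    print(u,"X",q@ux,"Y",q@uy+.573,"tcpY",T[:2,3]@uy+.573)
E
```

```text
13.1667 tcp ux,uy -0.06404045495378563 -0.5725186835084306 0.05231023797420291 psi -104.3758955152464
roof 0.055 199 [-0.02924625  0.03087569]
roof 0.075 172 [-0.03000402  0.03054651]
roof 0.095 96 [-0.03084119  0.02988296]
roof 0.11499999999999999 91 [-0.03202279  0.03004343]
roof 0.13499999999999998 168 [-0.03162483  0.02909151]
roof 0.15499999999999997 219 [-0.03129702  0.02979598]
rim -0.01 90 [-0.02631942  0.02449244]
rim 0.005 100 [-0.02500508  0.0251859 ]
rim 0.02 96 [-0.02518665  0.02498668]
blank end X [0.02926741 0.02991954]
[np.float64(266.5), np.float64(375.5)] X [-0.0867747  -0.08679927] Y [-0.02755922  0.02200803] tcpY 0.0004813164915693502
[np.float64(266.5), np.float64(375.5)] X [-0.08283539 -0.08286629] Y [-0.02777561  0.02221481] tcpY 0.0004813164915693502
```

Lateral alignment is within about 0.5 mm and there is a 13 mm gap to the mouth. Lower to just above the sleeve floor and start inserting.

play_rows([
  {"claw": 255,"dp": [0,0,0.008],"angular": [0,0,0]},
  {"claw": 255,"dp": [0,0,0.01],"angular": [0,0,0]},
  {"claw": 255,"dp": [0,0,0.01],"angular": [0,0,0]},
  {"claw": 255,"dp": [0,0,0.0065],"angular": [0,0,0]},
  {"claw": 255,"dp": [0,0,0],"angular": [0,0,0]},
  {"claw": 255,"dp": [0,0,0],"angular": [0,0,0]},
  {"claw": 255,"dp": [0,0,0],"angular": [0,0,0]},
  {"claw": 255,"dp": [0,0,0],"angular": [0,0,0]},
])

```text
clock: 13.83
tcp_pos: [0.5397, -0.2046, 0.0188]
orientation: [0.0, -0.613, 0.79, -0.0]
wrist_force: [0.1, -0.3, -2.6]
finger_gap: 0.0486
```

play_rows([
  {"claw": 255,"dp": [-0.003,0,0],"angular": [0,0,0]},
  {"claw": 255,"dp": [-0.003,0,0],"angular": [0,0,0]},
  {"claw": 255,"dp": [-0.003,0,0],"angular": [0,0,0]},
  {"claw": 255,"dp": [-0.003,0,0],"angular": [0,0,0]},
  {"claw": 255,"dp": [-0.003,0,0],"angular": [0,0,0]},
  {"claw": 255,"dp": [-0.003,0,0],"angular": [0,0,0]},
  {"claw": 255,"dp": [-0.003,0,0],"angular": [0,0,0]},
  {"claw": 255,"dp": [0,0,0],"angular": [0,0,0]},
])

```text
clock: 14.5
tcp_pos: [0.5446, -0.1833, 0.0183]
orientation: [0.0, -0.614, 0.79, 0.0]
wrist_force: [0.0, -0.8, -2.2]
finger_gap: 0.0486
```

play_rows([
  {"claw": 255,"dp": [-0.004,0,0],"angular": [0,0,0]},
  {"claw": 255,"dp": [-0.004,0,0],"angular": [0,0,0]},
  {"claw": 255,"dp": [-0.004,0,0],"angular": [0,0,0]},
  {"claw": 255,"dp": [-0.004,0,0],"angular": [0,0,0]},
  {"claw": 255,"dp": [-0.004,0,0],"angular": [0,0,0]},
  {"claw": 255,"dp": [-0.004,0,0],"angular": [0,0,0]},
  {"claw": 255,"dp": [0,0,0],"angular": [0,0,0]},
  {"claw": 255,"dp": [0,0,0],"angular": [0,0,0]},
])

```text
clock: 15.17
tcp_pos: [0.5506, -0.1605, 0.0184]
orientation: [0.0, -0.614, 0.79, -0.0]
wrist_force: [0.3, 0.4, -2.0]
finger_gap: 0.0488
```

play_rows([
  {"claw": 255,"dp": [-0.006,0,0],"angular": [0,0,0]},
  {"claw": 255,"dp": [-0.006,0,0],"angular": [0,0,0]},
  {"claw": 255,"dp": [-0.006,0,0],"angular": [0,0,0]},
  {"claw": 255,"dp": [-0.006,0,0],"angular": [0,0,0]},
  {"claw": 255,"dp": [-0.006,0,0],"angular": [0,0,0]},
  {"claw": 255,"dp": [-0.006,0,0],"angular": [0,0,0]},
  {"claw": 255,"dp": [-0.006,0,0],"angular": [0,0,0]},
  {"claw": 255,"dp": [0,0,0],"angular": [0,0,0]},
])

```text
clock: 15.83
tcp_pos: [0.5611, -0.1187, 0.0184]
orientation: [0.0, -0.614, 0.789, 0.0]
wrist_force: [0.3, 0.6, -2.1]
finger_gap: 0.0488
```

play_rows([
  {"claw": 255,"dp": [0,0,0.0012],"angular": [0,0,0]},
  {"claw": 255,"dp": [0,0,0],"angular": [0,0,0]},
  {"claw": 0,"dp": [0,0,0],"angular": [0,0,0]},
  {"claw": 0,"dp": [0,0,0],"angular": [0,0,0]},
  {"claw": 0,"dp": [0,0,0],"angular": [0,0,0]},
  {"claw": 0,"dp": [0,0,0],"angular": [0,0,0]},
  {"claw": 0,"dp": [0,0,0],"angular": [0,0,0]},
  {"claw": 0,"dp": [0,0,0],"angular": [0,0,0]},
])

```text
clock: 16.5
tcp_pos: [0.5609, -0.1202, 0.0173]
orientation: [0.0, -0.613, 0.79, -0.0]
wrist_force: [0.3, 0.3, -0.4]
finger_gap: 0.0855
```

```bash
python3 - <<'E'
from h import *
s=env.get_state(); T=tcpT(); print(s["clock"],s["wrist_force"],T.round(4).tolist())
im,d,c,W=shot("wrist"); save("w6",im); np.savez("w6.npz",im=im,d=d,W=W,c=c)
E
```

```text
16.5 [ 0.34514139  0.33482654 -0.37621887] [[-0.2479, -0.9688, 0.0002, 0.5609], [-0.9688, 0.2479, -0.0, -0.1202], [-0.0, -0.0002, -1.0, 0.0173], [0.0, 0.0, 0.0, 1.0]]
```

View pics/w6.png

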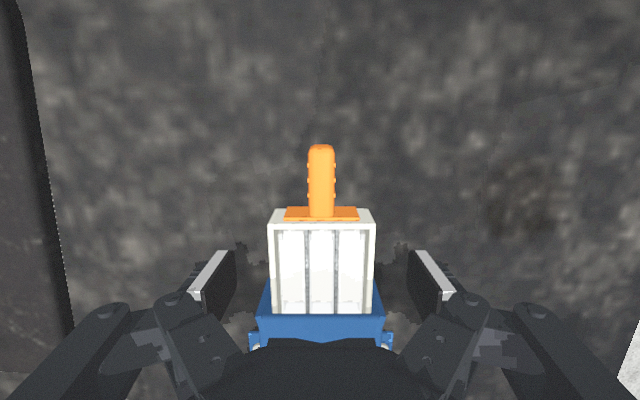

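The tray is about 77 mm in and sits square. The tab is at px (321,145-215), centred between the open jaws. I'll move back 44 mm and grip the tab.

play_rows([
  {"claw": 0,"dp": [0.01,0,0],"angular": [0,0,0]},
  {"claw": 0,"dp": [0.012,0,0],"angular": [0,0,0]},
  {"claw": 0,"dp": [0.012,0,0],"angular": [0,0,0]},
  {"claw": 0,"dp": [0.01,0,0],"angular": [0,0,0]},
  {"claw": 0,"dp": [0,0,0],"angular": [0,0,0]},
  {"claw": 0,"dp": [0,0,0],"angular": [0,0,0]},
  {"claw": 255,"dp": [0,0,0],"angular": [0,0,0]},
  {"claw": 255,"dp": [0,0,0],"angular": [0,0,0]},
], force=40)

```text
clock: 17.22
tcp_pos: [0.5499, -0.1625, 0.0171]
orientation: [0.0, -0.613, 0.79, 0.0]
wrist_force: [0.2, -0.5, -0.4]
finger_gap: 0.0636
```

play_rows([
  {"claw": 255,"dp": [0,0,0],"angular": [0,0,0]},
  {"claw": 255,"dp": [0,0,0],"angular": [0,0,0]},
  {"claw": 255,"dp": [0,0,0],"angular": [0,0,0]},
  {"claw": 255,"dp": [0,0,0],"angular": [0,0,0]},
  {"claw": 255,"dp": [0,0,0],"angular": [0,0,0]},
  {"claw": 255,"dp": [0,0,0],"angular": [0,0,0]},
  {"claw": 255,"dp": [0,0,0],"angular": [0,0,0]},
  {"claw": 255,"dp": [0,0,0],"angular": [0,0,0]},
])

```text
clock: 17.88
tcp_pos: [0.55, -0.1624, 0.0172]
orientation: [0.0, -0.613, 0.79, 0.0]
wrist_force: [-0.3, 1.1, 1.7]
finger_gap: 0.0111
```

play_rows([
  {"claw": 255,"dp": [-0.004,0,0],"angular": [0,0,0]},
  {"claw": 255,"dp": [-0.005,0,0],"angular": [0,0,0]},
  {"claw": 255,"dp": [-0.006,0,0],"angular": [0,0,0]},
  {"claw": 255,"dp": [-0.006,0,0],"angular": [0,0,0]},
  {"claw": 255,"dp": [-0.006,0,0],"angular": [0,0,0]},
  {"claw": 255,"dp": [-0.005,0,0],"angular": [0,0,0]},
  {"claw": 255,"dp": [-0.004,0,0],"angular": [0,0,0]},
  {"claw": 255,"dp": [0,0,0],"angular": [0,0,0]},
])

```text
clock: 18.55
tcp_pos: [0.5593, -0.1266, 0.0173]
orientation: [0.0, -0.614, 0.789, 0.0]
wrist_force: [0.4, 1.0, 2.7]
finger_gap: 0.0111
```

play_rows([
  {"claw": 255,"dp": [-0.001,0,0],"angular": [0,0,0]},
  {"claw": 255,"dp": [-0.001,0,0],"angular": [0,0,0]},
  {"claw": 255,"dp": [-0.001,0,0],"angular": [0,0,0]},
  {"claw": 255,"dp": [-0.001,0,0],"angular": [0,0,0]},
  {"claw": 255,"dp": [0,0,0],"angular": [0,0,0]},
  {"claw": 255,"dp": [0,0,0],"angular": [0,0,0]},
  {"claw": 255,"dp": [0,0,0],"angular": [0,0,0]},
  {"claw": 255,"dp": [0,0,0],"angular": [0,0,0]},
])

```text
clock: 19.22
tcp_pos: [0.56, -0.1243, 0.0173]
orientation: [0.0, -0.613, 0.79, -0.0]
wrist_force: [-1.3, -4.2, 4.3]
finger_gap: 0.011
```

play_rows([
  {"claw": 255,"dp": [-0.001,0,0],"angular": [0,0,0]},
  {"claw": 255,"dp": [-0.001,0,0],"angular": [0,0,0]},
  {"claw": 255,"dp": [-0.001,0,0],"angular": [0,0,0]},
  {"claw": 255,"dp": [-0.001,0,0],"angular": [0,0,0]},
  {"claw": 255,"dp": [0,0,0],"angular": [0,0,0]},
  {"claw": 255,"dp": [0,0,0],"angular": [0,0,0]},
  {"claw": 255,"dp": [0,0,0],"angular": [0,0,0]},
  {"claw": 255,"dp": [0,0,0],"angular": [0,0,0]},
])

```text
clock: 19.88
tcp_pos: [0.5611, -0.1203, 0.0174]
orientation: [0.0, -0.613, 0.79, -0.0]
wrist_force: [-1.3, -4.7, 6.1]
finger_gap: 0.0109
```

```bash
python3 - <<'E'
from h import *
s=env.get_state(); T=tcpT(); print(s["clock"],s["wrist_force"],T[:3,3])
im,d,c,W=shot("wrist"); save("w7",im); np.savez("w7.npz",im=im,d=d,W=W,c=c)
E
```

```text
19.8833 [-1.25841877 -4.68263104  6.12720737] [ 0.56109845 -0.12027116  0.01737635]
```

View pics/w7.png

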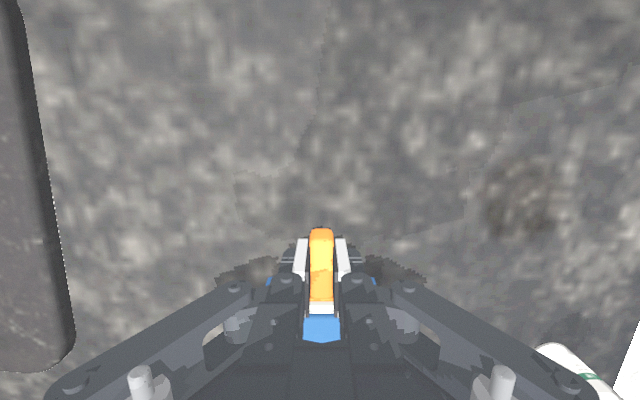

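The white rim still shows between the tab and the roof at (321,309), so it isn't home yet. The 5 N is sliding friction, so I keep pushing.

play_rows([
  {"claw": 255,"dp": [-0.001,0,0],"angular": [0,0,0]},
  {"claw": 255,"dp": [-0.001,0,0],"angular": [0,0,0]},
  {"claw": 255,"dp": [-0.001,0,0],"angular": [0,0,0]},
  {"claw": 255,"dp": [-0.001,0,0],"angular": [0,0,0]},
  {"claw": 255,"dp": [0,0,0],"angular": [0,0,0]},
  {"claw": 255,"dp": [0,0,0],"angular": [0,0,0]},
  {"claw": 255,"dp": [0,0,0],"angular": [0,0,0]},
  {"claw": 255,"dp": [0,0,0],"angular": [0,0,0]},
])

```text
clock: 20.6
tcp_pos: [0.5617, -0.1179, 0.0174]
orientation: [-0.001, -0.613, 0.79, -0.001]
wrist_force: [-2.2, -8.8, 5.1]
finger_gap: 0.011
```

play_rows([
  {"claw": 255,"dp": [-0.001,0,0],"angular": [0,0,0]},
  {"claw": 255,"dp": [-0.001,0,0],"angular": [0,0,0]},
  {"claw": 255,"dp": [-0.001,0,0],"angular": [0,0,0]},
  {"claw": 255,"dp": [-0.001,0,0],"angular": [0,0,0]},
  {"claw": 255,"dp": [-0.001,0,0],"angular": [0,0,0]},
  {"claw": 255,"dp": [0,0,0],"angular": [0,0,0]},
  {"claw": 255,"dp": [0,0,0],"angular": [0,0,0]},
  {"claw": 255,"dp": [0,0,0],"angular": [0,0,0]},
])

```text
clock: 21.27
tcp_pos: [0.5616, -0.1177, 0.0174]
orientation: [-0.005, -0.611, 0.791, -0.004]
wrist_force: [-8.3, -24.8, 5.0]
finger_gap: 0.011
```

```bash
python3 - <<'E'
from h import *
s=env.get_state(); T=tcpT(); print(s["clock"],s["wrist_force"],T[:3,3])
im,d,c,W=shot("wrist"); np.savez("w8.npz",im=im,d=d,W=W,c=c); cv2.imwrite("pics/w8.png",cv2.resize(cv2.cvtColor(im[210:350,240:400],4),None,fx=4,fy=4))
g=np.deg2rad(75.65); ux=np.array([np.cos(g),np.sin(g)]); print("tcp ux",T[:2,3]@ux)
for v in (228,315): print(v, im[v-6:v+8,321].tolist())
print("tab tip ux",onplane([(321,228)],c,W,.025)[0,:2]@ux)
E
```

```text
21.2667 [ -8.26617112 -24.82534451   5.03166901] [ 0.56163242 -0.11771416  0.01737379]
tcp ux 0.02515607481611974
228 [[125, 125, 125], [126, 126, 126], [122, 124, 123], [124, 123, 124], [119, 121, 123], [111, 117, 122], [251, 168, 114], [255, 198, 102], [255, 196, 102], [255, 198, 105], [255, 200, 105], [255, 204, 109], [255, 202, 107], [255, 204, 107]]
315 [[155, 178, 203], [86, 135, 190], [100, 154, 206], [108, 165, 221], [114, 172, 229], [119, 181, 237], [122, 187, 242], [123, 186, 243], [121, 184, 242], [121, 183, 242], [126, 186, 244], [119, 183, 241], [125, 186, 244], [123, 185, 243]]
tab tip ux 0.004293329286665176
```

View pics/w8.png

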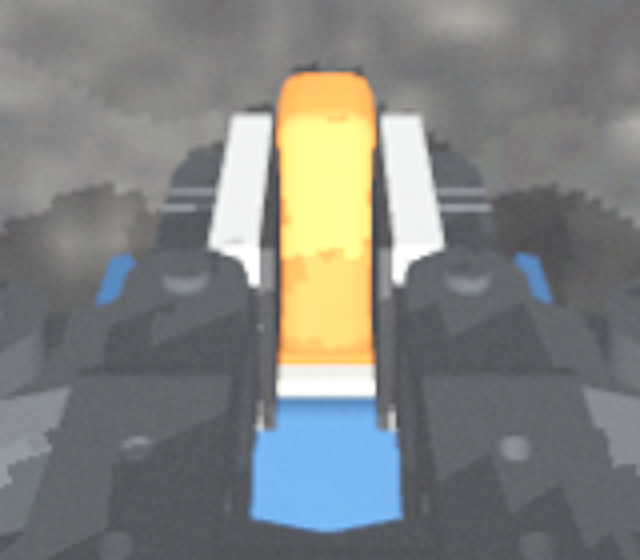

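```bash
python3 - <<'E'
from h import *
g=np.deg2rad(75.65); ux=np.array([np.cos(g),np.sin(g)])
def p(n,u,v,z):
    f=np.load(n+".npz",allow_pickle=True); return round(float(onplane([(u,v)],f["c"].item(),f["W"],z)[0,:2]@ux),4)
print("w8 mouth",p("w8",321,310,.035),"tip",p("w8",321,227.5,.025),p("w8",321,227.5,.02),"whiteend near",p("w8",321,301,.028))
print("w1 mouth",p("w1",337,161.5,.035),"w3 mouth",p("w3",323,107.5,.035),"w6 mouth",p("w6",321,316,.035),"w6 tip",p("w6",321,145,.025),"w6 box end",p("w6",321,209,.028),p("w6",321,221,.028))
f=np.load("w8.npz",allow_pickle=True); P=cloud(f["d"],f["c"].item(),f["W"])
for v in range(224,330,3): print(v,(P[v,321,:2]@ux).round(4),P[v,321,2].round(4),end=" | ")
E
```

```text
w8 mouth 0.0418 tip 0.004 0.006 whiteend near 0.0418
w1 mouth 0.0425 w3 mouth 0.042 w6 mouth 0.0424 w6 tip -0.0369 w6 box end -0.0089 -0.0032
224 0.0117 -0.0003 | 227 0.0134 -0.0002 | 230 0.0104 0.0122 | 233 0.0102 0.0167 | 236 0.0105 0.0199 | 239 0.0108 0.0228 | 242 0.0119 0.0239 | 245 0.013 0.0249 | 248 0.0143 0.0255 | 251 0.0162 0.0248 | 254 0.0177 0.0249 | 257 0.0196 0.0244 | 260 0.0206 0.0255 | 263 0.0218 0.0263 | 266 0.0234 0.0262 | 269 0.0258 0.0249 | 272 0.0272 0.0253 | 275 0.0287 0.0257 | 278 0.0308 0.0249 | 281 0.0325 0.0248 | 284 0.034 0.0251 | 287 0.036 0.0247 | 290 0.0374 0.0251 | 293 0.0394 0.0248 | 296 0.041 0.0249 | 299 0.0424 0.0254 | 302 0.0439 0.0258 | 305 0.0447 0.0271 | 308 0.0436 0.0309 | 311 0.0436 0.0333 | 314 0.0441 0.0349 | 317 0.046 0.0346 | 320 0.0466 0.036 | 323 0.0484 0.0359 | 326 0.052 0.0335 | 329 0.052 0.0356 |
```

Depth puts the tab tip 33 mm out of the mouth, which matches home (about 33 mm), and the tray has hit a hard stop at 25 N. I'll relax the push, open and withdraw.

play_rows([
  {"claw": 255,"dp": [0.001,0,0],"angular": [0,0,0]},
  {"claw": 255,"dp": [0.002,0,0],"angular": [0,0,0]},
  {"claw": 255,"dp": [0.0015,0,0],"angular": [0,0,0]},
  {"claw": 255,"dp": [0,0,0],"angular": [0,0,0]},
  {"claw": 255,"dp": [0,0,0],"angular": [0,0,0]},
  {"claw": 0,"dp": [0,0,0],"angular": [0,0,0]},
  {"claw": 0,"dp": [0,0,0],"angular": [0,0,0]},
  {"claw": 0,"dp": [0,0,0],"angular": [0,0,0]},
])

```text
clock: 21.98
tcp_pos: [0.5614, -0.1146, 0.0164]
orientation: [0.0, -0.614, 0.79, 0.001]
wrist_force: [-0.0, 0.4, -0.0]
finger_gap: 0.0466
```

play_rows([
  {"claw": 0,"dp": [0,0,0],"angular": [0,0,0]},
  {"claw": 0,"dp": [0,0,0],"angular": [0,0,0]},
  {"claw": 0,"dp": [0,0,0],"angular": [0,0,0]},
  {"claw": 0,"dp": [0,0,0],"angular": [0,0,0]},
  {"claw": 0,"dp": [0.008,0,-0.01],"angular": [0,0,0]},
  {"claw": 0,"dp": [0.01,0,-0.02],"angular": [0,0,0]},
  {"claw": 0,"dp": [0.01,0,-0.03],"angular": [0,0,0]},
  {"claw": 0,"dp": [0.01,0,-0.03],"angular": [0,0,0]},
])

```text
clock: 22.65
tcp_pos: [0.5515, -0.1529, 0.1081]
orientation: [-0.0, -0.613, 0.79, 0.001]
wrist_force: [0.8, -0.6, -0.6]
finger_gap: 0.0855
```

play_rows([
  {"claw": 0,"dp": [0.01,0,-0.03],"angular": [0,0,0]},
  {"claw": 0,"dp": [0.02,0,-0.03],"angular": [0,0,0]},
  {"claw": 0,"dp": [0,0,-0.01],"angular": [0,0,0]},
  {"claw": 0,"dp": [0,0,0],"angular": [0,0,0]},
  {"claw": 0,"dp": [0,0,0],"angular": [0,0,0]},
  {"claw": 0,"dp": [0,0,0],"angular": [0,0,0]},
  {"claw": 0,"dp": [0,0,0],"angular": [0,0,0]},
  {"claw": 0,"dp": [0,0,0],"angular": [0,0,0]},
])

```text
clock: 23.32
tcp_pos: [0.5443, -0.1806, 0.1753]
orientation: [-0.001, -0.614, 0.79, 0.002]
wrist_force: [0.1, -0.3, 0.8]
finger_gap: 0.0855
```

```bash
python3 - <<'E'
from h import *
s=env.get_state(); T=tcpT(); print(s["clock"],s["wrist_force"],T[:3,3],s["qvel"])
g=np.deg2rad(75.65); ux=np.array([np.cos(g),np.sin(g)]); uy=np.array([-ux[1],ux[0]])
im,d,c,W=shot("wrist"); P=cloud(d,c,W); X=P[...,:2]@ux; Y=P[...,:2]@uy+.573; z=P[...,2]
hsv=cv2.cvtColor(im,cv2.COLOR_RGB2HSV); o=cv2.inRange(hsv,(5,120,120),(25,255,255))>0; b=cv2.inRange(hsv,(100,100,60),(125,255,255))>0
m=o&(z>.006)&(z<.035); n=b&(abs(z-.035)<.004)&(abs(Y)<.02)
print("tab X",np.percentile(X[m],[1,5,99]),"Y",np.median(Y[m]),"top z",np.percentile(z[m],90),"mouth",np.percentile(X[n],[1,5]))
a=cv2.cvtColor(env.read_camera("side")[0],4); cv2.imwrite("pics/fin.png",np.vstack([cv2.cvtColor(im,4)[:,:],a])[:,::1] if 0 else np.hstack([cv2.resize(cv2.cvtColor(im,4),(400,300)),cv2.resize(a,(400,300))]))
E
```

```text
23.3167 [ 0.09723331 -0.27196508  0.75538968] [ 0.54426832 -0.18057459  0.17532888] [-0.00010591 -0.00305744  0.00927054  0.00311917 -0.00209929  0.0001124 ]
tab X [0.01036091 0.01082768 0.04361363] Y 0.001604423273741884 top z 0.02560317071589031 mouth [0.04287537 0.04468885]
```

Picture limit reached, so I check the bystanders numerically before handing in.

```bash
python3 - <<'E'
from h import *
for n in("side","scene"):
    im,d,c,W=shot(n); z=cloud(d,c,W); f=np.load(n+"0.npz",allow_pickle=True); z0=cloud(f["d"],c,W)
    for k,(x,y) in dict(vial_a=(.434,-.006),vial_b=(.727,-.04),timer=(.567,-.368),beaker=(.651,-.382),cap_a=(.507,.086),cap_b=(.797,.008)).items():
        r=[]
        for P in(z0,z):
            m=(np.hypot(P[...,0]-x,P[...,1]-y)<.05)&(P[...,2]>.012)&(P[...,2]<.08)&(P[...,1]>-.36 if k in("timer","beaker") else True); r.append((int(m.sum()),P[m].mean(0).round(3).tolist() if m.any() else None))
        print(n,k,r)
E
```

```text
side vial_a [(466, [0.431, -0.002, 0.047]), (465, [0.431, -0.002, 0.047])]
side vial_b [(329, [0.724, -0.035, 0.046]), (326, [0.724, -0.035, 0.046])]
side timer [(243, [0.566, -0.345, 0.019]), (0, None)]
side beaker [(220, [0.65, -0.356, 0.043]), (0, None)]
side cap_a [(373, [0.505, 0.089, 0.02]), (363, [0.506, 0.089, 0.02])]
side cap_b [(0, None), (0, None)]
scene vial_a [(274, [0.431, -0.005, 0.055]), (0, None)]
scene vial_b [(260, [0.722, -0.039, 0.05]), (0, None)]
scene timer [(292, [0.566, -0.347, 0.018]), (0, None)]
scene beaker [(177, [0.647, -0.356, 0.043]), (55, [0.64, -0.357, 0.051])]
scene cap_a [(369, [0.505, 0.086, 0.019]), (0, None)]
scene cap_b [(255, [0.797, 0.017, 0.026]), (62, [0.803, 0.047, 0.053])]
```

The vials and cap_a haven't moved. The timer, beaker and cap_b are hidden by the arm, but nothing was carried near them. Handing in.

```bash
python3 -c "
from workcell import env
print(env.hand_in())"
```

```text
the job is handed in; nothing more can be done
None
```

I drew the tray right out of the sleeve and turned it half round, keeping it level. It is now back in blank end first, fully home, and I let go and handed the job in at about 23.5 s of the 64 s allowed.

- **Home position:** the push ended on a hard stop at about 26 N. After letting go, depth put the tab tip about 33 mm outside the mouth (33 mm expected). The tab top was at 25.6 mm (25 expected).
- **Gripper:** it is open and clear at 0.175 m, with wrist force close to zero.
- **Tab sideways position:** it read 1.6 mm off the sleeve axis. That is slightly more than the clearance in the sleeve, but within camera error.
- **Bystanders:** both vials and cap_a had not moved. The arm hid the timer and the beaker, and cap_b could not be checked reliably, so I could not re-measure those three. I set the path to stay clear of them, and the nearest pass was about 65 mm from the timer.
- **Final picture:** I did not view it, because the 12-picture limit was reached.

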